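# Slide the bowl-rest dishes into the nest well

## Robot

A 6-joint arm with a two-finger parallel gripper is mounted at the origin on the work surface. World frame = base frame: x ahead of the robot, y to its left, z up, the work surface at z = 0. Lengths are in m, angles in rad, forces in N, time in s.
With the tool pointing down it reaches from about 0.275 to 0.85 m from the base axis. Payload 19 kg.
Tool frame: the origin (TCP) lies at the centre of the arm's flange, where the gripper is bolted on; the fingertips stand 173 mm ahead of it and the grasp point (between the pads) lies ahead of it (env.pinch_z is the z of the grasp point in the tool frame, in m); z points along the fingers, y is the direction in which the jaws open and shut (so a half turn about z gives the same grasp; the last joint's range is limited). The gripper opens to 85 mm and grips with 20 to 120 N. Pads are 22 mm wide; open, the fingers measure 114 mm over their backs; the gripper's body (76 mm by 85 mm) begins 54 mm behind the grasp point. The pads swing forward as they close: fully open they stand 13 mm farther back than shut.
Start: joints at [1.016, 0.15, 1.437, -0, 1.554, -0.134], TCP at [0.235, 0.525, 0.405] pointing down, gripper open.
Joint ranges: [-2.8, 2.8], [-0.68, 2.1], [0.12, 2.68], [-1.39, 4.53], [0.16, 2.79], [-2.81, 2.81]. Speed limits (rad/s): [1.89, 1.89, 2.22, 3.01, 3.01, 3.01].

## Interface

Orientations are given as a unit quaternion [x, y, z, w].
In Python, from rig import env gives the robot as it stands. The module is installed in compiled form; this text tells all that it offers.
- The arm moves only by the shell command python3 -m pendant 'ROWS'. ROWS is JSON, one flat list of numbers, 7 for each row, row after row: the turn, a rotation vector about the world's x, y, z as a fraction of full scale, then the shift along the world's x, y, z as a fraction of full scale, then the closure, from 0 (fully open) to 1 (shut). In form: [ax, ay, az, x, y, z, fingers, ax, ay, az, x, y, z, fingers, ...]. A call has exactly 10 rows; each row shifts and turns the commanded pose from where the row before left it; what a row does not reach is not made up. Full scale, the value 1, is 0.4 m for a shift and 45 degrees for a turn. A row lasts 1/12 s, in which the tool goes at most 41.7 mm and 7.16 degrees, less where a joint would pass 70% of its speed; a pose out of reach is approached as far as the arm can. A call with a number of a shift or a turn outside -1 to 1 is refused whole. A call with a gripper value outside its range is refused whole. The fingers move at their own pace and stop on an object; the grip force is fixed at half the most. Time passes only in rows, so rows that do not move let the fingers close, or fill a call up. It gives the time, the measured TCP pose, the force and the opening at its end, in the units of the state.
- env.get_state(): the state, without advancing time (a new reading comes with each control period).
- env.capture(name): name is "side" or "top"; returns a dict with "image" (384x512x3 uint8, red, green, blue), "vertical_fov" (degrees; the focal length in pixels is half the picture's height over the tangent of half this angle, whatever the lens; pixels are square), "cx", "cy" (the principal point, pixels), "distortion" ([k1, k2, p1, p2, k3] as OpenCV has them; the pictures are not rectified), "rvec" (rotation vector, rad) and "tvec" (3), from world to camera coordinates, as OpenCV has them. Camera axes: x right, y down, z forward; pixel columns grow to the right and rows downward; lengths in m; the calibration is good to about 2 mm. A picture is of the moment at which its call begins. There is no depth.
- env.hand_in(): hands the job in, once; it reports no verdict.
The state is a dict: "t": time; "qpos": joint angles; "dq": joint speeds; "joint_torque": joint torques, N m; "ee_pos": TCP position; "tcp_rot": TCP orientation; "force": force on the tool from outside, world axes, zero at the start; "moment": the same for the moment, N m; "opening": finger opening in m.
Only numpy, scipy, OpenCV 4.12 (cv2) and the standard library are available. Lean on these libraries where they do the work, as an engineer would, in place of code of your own. Each camera call takes 0.05 s, during which the arm holds its last target.

## Task

The bias test is over: put the two cone-shaped bowl-rest dishes that stand on the grey deck away into the matching dish in the deck's round well, so that all three end nested concentrically, level and fully home, and let go. Slide each across the deck and let it tip into the well, then press it home if it sits crooked; do not pick them up (never more than about 20 mm above the deck). Leave the narrower, taller, straight-walled dish on the deck and everything else where it is.

Things in the scene. Friction and masses are not known exactly. Their poses are not given: they have to be found in the camera images.
- deck: fixed grey slab, 320 x 500 mm, top 48 mm above the bench. A round well of 139 mm diameter, 40 mm deep (its floor 8 mm above the bench), is sunk in it. Origin: on the well's axis at bench height; z up; the slab reaches from x = -85 to +235 mm and y = -250 to +250 mm in this frame (x roughly away from the robot). Its top is flat, without a rim, and slippery to nylon.
- well (a point): centre of the well's mouth, level with the deck's top
- well_dish: white nylon bowl-rest dish, open cone: foot 92 mm across, rim 132, height 28, wall 4, floor 10 mm thick (96 mm across inside), 0.2 kg. Origin: centre of its underside, z up; yaw means nothing. Stands loose on the well's floor with 3 mm play, rim 12 mm below the deck's top. A dish fully home in another stands 10 mm higher (2 mm play), so the three rims end 12 mm below, 2 mm below and 8 mm above the deck's top.
- dish_a: white nylon bowl-rest dish, open cone: foot 92 mm across, rim 132, height 28, wall 4, floor 10 mm thick (96 mm across inside), 0.2 kg. Origin: centre of its underside, z up; yaw means nothing. Stands on the deck; one of the two to be nested (either may go first). Pushed or dragged over the well's edge it tips in: its trailing side rises (about 30 degrees) and has to be pushed on past the edge, then pressed down, to come home.
- dish_b: white nylon bowl-rest dish, open cone: foot 92 mm across, rim 132, height 28, wall 4, floor 10 mm thick (96 mm across inside), 0.2 kg. Origin: centre of its underside, z up; yaw means nothing. Stands on the deck; the other of the two to be nested, identical to the first.
- drum: white straight-walled dish on the deck, narrower and taller than the cones: 110 mm across top and bottom, 45 mm high, wall 4 mm; does not belong in the stack and stays where it is. Origin: centre of its underside. It and the two cone-shaped dishes stand in any order about 145 to 170 mm from the well's axis to the left, right and far side of the well.
- jack_center (a point): centre of the white jack, a ball of 63 mm diameter resting on an aluminium collar (68 mm across, 18 mm high) near the deck's far left corner; its top is about 72 mm above the deck; stays
- chock: green rubber chock, stepped wedge 70 x 50 x 40 mm high near the deck's far right corner; origin: centre of its underside; stays
- bowl_mid (a point): middle of the black bowl, 123 mm across and 116 mm high, standing on the bench to the left, clear of the deck; stays
- cleaner: white bottle 64 mm across, 170 mm high, on the bench to the right, clear of the deck; origin: centre of its underside; stays
- spanner: spanner lying on the bench right of the deck; stays
Not all that is in view belongs to the job. What is shaped like the dish_a but red or yellow is not meant. Leave any yellow look-alike of the dish_b alone.

How it is judged:
At the end, for the whole second after the job is handed in: Both cone dishes nested in the well's dish: level within 4 deg, at rest, axes within 6 mm of its axis, feet at most 24 mm above its foot (fully home: 10 and 20 mm); the well's dish level (3.4 deg) on the well floor (within 4 mm), within 10 mm of the well's axis (horizontal distance between each of dish_a, dish_b and well_dish below 0.006 m and z of each of dish_a, dish_b in the frame of well_dish below 0.024 m and angle between each of dish_a, dish_b's own z axis and vertical below 0.07 rad and linear speed of each of dish_a, dish_b below 0.02 m/s and horizontal distance between well_dish and well below 0.01 m and angle between well_dish's own z axis and vertical below 0.06 rad and z of well_dish in the frame of deck below 0.012 m); the robot touches nothing.
It fails at once if a cone-shaped dish is raised more than 25 mm above the deck's top (z of any of dish_a, dish_b in the frame of deck above 0.073 m).
It fails at once if the dish in the well is lifted by more than 20 mm (z of well_dish in the frame of deck above 0.028 m).
It fails at once if the straight-walled dish is moved by more than 30 mm (distance of drum from where it was at the start of the episode above 0.03 m).
It fails at once if the jack, chock, bowl, bottle or spanner is moved by more than 30 mm (distance of any of jack_center, chock, bowl_mid, cleaner, spanner from where it was at the start of the episode above 0.03 m).
It also fails if it takes over 72 s, if anything falls off the work surface, if the arm or the gripper's body presses on something with over 40 N, if the wrist force passes 120 N, or if a joint passes its speed limit or range.

## Working session

There is one attempt and no reset: what is moved stays moved. The work goes in short steps, Python scripts to look and compute and a shell command to move; the robot and the scene stay as the last step left them, time stands still between calls to the robot, and variables do not carry over. Pictures are saved under pics/ and viewed, and the job is handed in when it is done.

```bash
mkdir -p pics
cat > h.py <<'E'
import numpy as np, cv2
from rig import env
def cap(n,fn=None):
    c=env.capture(n)
    if fn: cv2.imwrite('pics/'+fn,c['image'][:,:,::-1])
    h=c['image'].shape[0]; f=h/2/np.tan(np.radians(c['vertical_fov'])/2)
    K=np.array([[f,0,c['cx']],[0,f,c['cy']],[0,0,1]]);c['K']=K;c['D']=np.array(c['distortion'],float)
    c['R']=cv2.Rodrigues(np.array(c['rvec'],float))[0];c['t']=np.array(c['tvec'],float)
    return c
def proj(c,P):
    return cv2.projectPoints(np.array(P,float).reshape(-1,3),np.array(c['rvec'],float),c['t'],c['K'],c['D'])[0].reshape(-1,2)
def back(c,px,z):
    u=cv2.undistortPoints(np.array(px,float).reshape(-1,1,2),c['K'],c['D']).reshape(-1,2)
    d=np.c_[u,np.ones(len(u))]@c['R']; o=-c['R'].T@c['t']
    return o+d*((z-o[2])/d[:,2])[:,None]
E
python3 - <<'E'
from h import *
for n in('top','side'):
    c=cap(n,n+'0.png'); print(n,-c['R'].T@c['t'],c['R'][2],c['vertical_fov'],c['D'])
s=env.get_state();print(s,env.pinch_z)
E
```

```text
top [ 0.23052146 -0.01234656  1.71965686] [ 0.17621496  0.00942396 -0.9843066 ] 42.31940115902664 [-0.03081374  0.          0.          0.          0.        ]
side [ 0.22038392 -1.05827065  0.74234008] [ 0.23409597  0.82440819 -0.51531565] 57.123825903088196 [-0.07250257  0.          0.          0.          0.        ]
{'t': 0.1, 'qpos': array([ 1.01602041e+00,  1.50923942e-01,  1.43794607e+00, -3.03953337e-05,
        1.55380828e+00, -1.34009482e-01]), 'dq': array([ 1.20965617e-03, -1.79319723e-03, -1.98980551e-03, -9.73095873e-05,
        4.41592770e-04,  4.60576772e-04]), 'joint_torque': array([ 6.24142573e-03, -7.14368749e+01, -5.71796429e+01, -8.35480387e-05,
        6.99113196e-03, -5.99636292e-05]), 'ee_pos': array([0.23487316, 0.524804  , 0.404153  ]), 'tcp_rot': array([ 2.08834393e-01,  9.77950869e-01, -5.16077269e-04, -1.68966935e-04]), 'force': array([-0.52077592,  0.05074825,  1.36244627]), 'moment': array([ 0.00173555,  0.03395289, -0.03714957]), 'opening': 0.08559861217752651} 0.1547
```

View pics/top0.png

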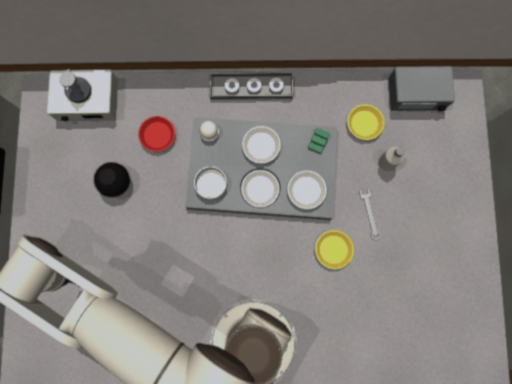

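View pics/side0.png

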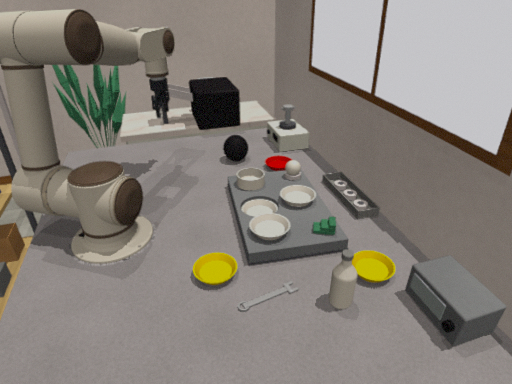

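The top view shows the drum on the left at (211,184), cones on the far side (262,145) and right (307,190), and the well's dish at (260,188). I'll confirm this in an enlarged crop and measure.

```bash
cat >> h.py <<'E'
def ell(c,p,r=26,thr=None):
    # outer rim contour of white blob near p
    im=c['image'].astype(int); sat=im.max(2)-im.min(2)
    return im
E
python3 - <<'E'
from h import *
c=cap('top')
im=c['image'][:,:,::-1][105:230,175:350]
cv2.imwrite('pics/crop0.png',cv2.resize(im,None,fx=4.5,fy=4.5,interpolation=cv2.INTER_CUBIC))
# deck corners approx
print(back(c,[[193,119],[338,127],[333,218],[187,209]],0.048))
for n,p,z in(('far',(262,145),.076),('right',(307,190),.076),('well',(260,188),.036),('drum',(211,184),.093)): print(n,back(c,[p],z)[0])
E
```

```text
[[ 0.76806707  0.20439541  0.048     ]
 [ 0.73392825 -0.30340072  0.048     ]
 [ 0.41485001 -0.27437011  0.048     ]
 [ 0.44952351  0.22035106  0.048     ]]
far [ 0.66404785 -0.03666526  0.076     ]
right [ 0.50688478 -0.18606463  0.076     ]
well [ 0.52197415 -0.02872309  0.036     ]
drum [0.52704419 0.13515375 0.093     ]
```

View pics/crop0.png

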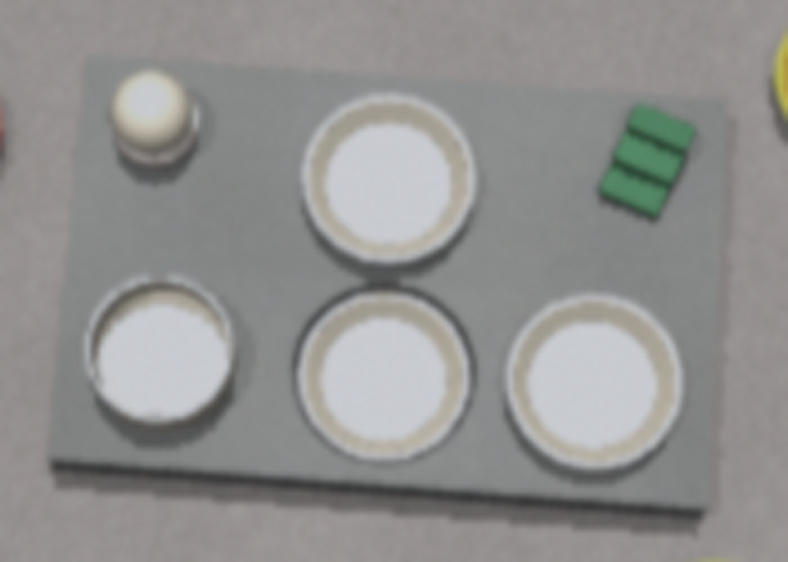

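Confirmed: (262,145) and (307,190) are sloped cones with wide, visible inner walls. (211,184) is the taller straight drum, and (260,188) is the one in the well. Next I'll refine their positions.

```bash
cat >> h.py <<'E'
from scipy.optimize import minimize
A=np.linspace(0,2*np.pi,120,endpoint=False)
def rim(c,x0,z,r):
    g=cv2.GaussianBlur(c['image'].astype(np.float32).mean(2),(0,0),.7)
    def smp(x,y,rr):
        p=proj(c,np.c_[x+rr*np.cos(A),y+rr*np.sin(A),np.full(len(A),z)]).astype(np.float32)
        return cv2.remap(g,p[None,:,0].copy(),p[None,:,1].copy(),cv2.INTER_LINEAR)[0]
    f=lambda v:-np.clip(smp(v[0],v[1],r-.003)-smp(v[0],v[1],r+.004),-20,60).mean()
    best=min((minimize(f,np.array(x0)+d,method='Nelder-Mead',options=dict(initial_simplex=np.array(x0)+np.array(d)+np.array([[0,0],[.004,0],[0,.004]]))) for d in((0,0),(.004,0),(-.004,0),(0,.004),(0,-.004))),key=lambda o:o.fun)
    return best.x,best.fun
E
python3 - <<'E'
from h import *
c=cap('top')
for n,p,z,r in(('far',(.664,-.037),.076,.066),('right',(.507,-.186),.076,.066),('well',(.522,-.029),.036,.066),('drum',(.527,.135),.093,.055)): print(n,rim(c,p,z,r))
# deck: top-face corner model fit vs edges
g=cv2.GaussianBlur(c['image'].astype(np.float32).mean(2),(0,0),.7)
def edge(v):
    x,y,a=v;R=np.array([[np.cos(a),-np.sin(a)],[np.sin(a),np.cos(a)]])
    s=np.linspace(0.05,.95,80);tot=0
    for P,Q,n in(((-.085,.25),(.235,.25),(0,1)),((.235,.25),(.235,-.25),(1,0)),((.235,-.25),(-.085,-.25),(0,-1)),((-.085,-.25),(-.085,.25),(-1,0))):
        P,Q,n=map(np.array,(P,Q,n)); L=P+(Q-P)*s[:,None]
        va=[]
        for d in(-.004,.004):
            W=(L+n*d)@R.T+[x,y]; p=proj(c,np.c_[W,np.full(80,.048)]).astype(np.float32)
            va.append(cv2.remap(g,p[None,:,0].copy(),p[None,:,1].copy(),cv2.INTER_LINEAR)[0])
        tot-=min(abs((va[1]-va[0]).mean()),15)
    return tot
b=min((minimize(edge,[.517+dx,-.033+dy,-.067+da],method='Nelder-Mead',options=dict(initial_simplex=[[.517+dx,-.033+dy,-.067+da],[.521+dx,-.033+dy,-.067+da],[.517+dx,-.029+dy,-.067+da],[.517+dx,-.033+dy,-.05+da]])) for dx in(-.004,0,.005) for dy in(-.004,0,.005) for da in(-.01,.01)),key=lambda o:o.fun)
print(b.x,b.fun)
E
```

```text
far (array([ 0.66860989, -0.03286292]), np.float64(-38.96609115600586))
right (array([ 0.51034641, -0.18484044]), np.float64(-41.147830963134766))
well (array([ 0.52192318, -0.0281739 ]), np.float64(-41.07661819458008))
drum (array([0.53742805, 0.14036614]), np.float64(-32.55976104736328))
[ 0.52086628 -0.03523598 -0.09295358] -33.409751892089844
```

Run:
```python
from h import *
c=cap('top')
S=4.5;im=cv2.resize(c['image'][:,:,::-1][105:230,175:350],None,fx=S,fy=S,interpolation=cv2.INTER_CUBIC)
def dr(P,col):
    q=(proj(c,P)-[175,105]+.5)*S
    cv2.polylines(im,[np.round(q).astype(int)],True,col,1)
a=np.linspace(0,6.283,80)
def ci(x,y,z,r,col):dr(np.c_[x+r*np.cos(a),y+r*np.sin(a),0*a+z],col)
ci(.6686,-.0329,.076,.066,(0,0,255));ci(.5103,-.1848,.076,.066,(0,0,255));ci(.522,-.0282,.036,.066,(0,0,255));ci(.522,-.0282,.048,.0695,(255,0,0));ci(.5374,.1404,.093,.055,(0,0,255))
t=-.067;R=np.array([[np.cos(t),-np.sin(t)],[np.sin(t),np.cos(t)]])
P=np.array([[-.085,.25],[.235,.25],[.235,-.25],[-.085,-.25]])@R.T+[.520,-.031]
dr(np.c_[P,[.048]*4],(0,255,0))
cv2.imwrite('pics/ov0.png',im)
```

```text
(no output)
```

View pics/ov0.png

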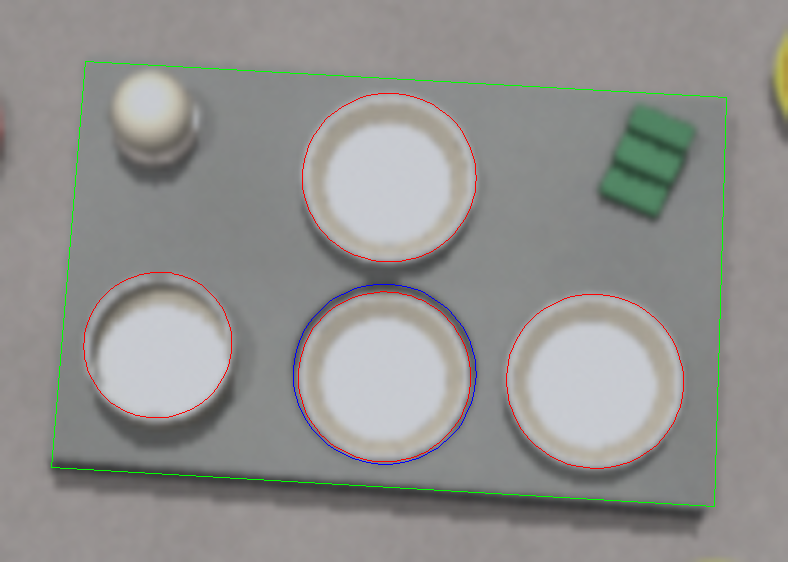

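```bash
python3 -m pendant '[0,0,0.03,0.06,-0.0775,0,0.5, 0,0,0.03,0.06,-0.0775,0,0.5, 0,0,0.03,0.06,-0.0775,0,0.5, 0,0,0.03,0.06,-0.0775,0,0.5, 0,0,0.03,0.06,-0.0775,0,0.5, 0,0,0.03,0.06,-0.0775,0,0.5, 0,0,0.03,0.06,-0.0775,0,0.5, 0,0,0.03,0.06,-0.0775,0,0.5, 0,0,0.03,0.06,-0.0775,0,0.5, 0,0,0.03,0.06,-0.0775,0,0.5]'; python3 -m pendant '[0,0,0.03,0.06,-0.0775,0,0.5, 0,0,0.03,0.06,-0.0775,0,0.5, 0,0,0.03,0.06,-0.0775,0,0.5, 0,0,0.03,0.06,-0.0775,0,0.5, 0,0,0.03,0.06,-0.0775,0,0.5, 0,0,0.03,0.06,-0.0775,0,0.5, 0,0,0.03,0.06,-0.0775,0,0.5, 0,0,0.026,0.06,-0.0775,0,0.5, 0,0,0,0,0,-0.1,0.5, 0,0,0,0,0,-0.1,0.5]'
```

```text
t: 1.08
ee_pos: [0.4756, 0.213, 0.4048]
tcp_rot: [0.092, 0.996, 0.0, 0.0]
force: [-0.1, 0.3, -0.4]
opening: 0.0433
t: 1.92
ee_pos: [0.6682, -0.0354, 0.325]
tcp_rot: [0.001, 1.0, -0.0, 0.002]
force: [0.4, 0.4, -1.6]
opening: 0.0428
```

```bash
python3 -m pendant '[0,0,0,0,0.005,-0.05,0.5, 0,0,0,0,0,-0.05,0.5, 0,0,0,0,0,-0.05,0.5, 0,0,0,0,0,-0.025,0.5, 0,0,0,0,0,0,0.5, 0,0,0,0,0,0,0.5, 0,0,0,0,0,0,0.5, 0,0,0,0,0,0,0.5, 0,0,0,0,0,0,0.5, 0,0,0,0,0,0,0.5]'
python3 - <<'E'
from h import *
c=cap('side'); cv2.imwrite('pics/s1.png',cv2.resize(c['image'][130:260,200:375,::-1],None,fx=4.5,fy=4.5,interpolation=cv2.INTER_CUBIC))
E
```

```text
t: 2.75
ee_pos: [0.667, -0.0312, 0.2555]
tcp_rot: [-0.0, 1.0, -0.0, 0.001]
force: [0.0, -1.1, -0.5]
opening: 0.0428
```

View pics/s1.png

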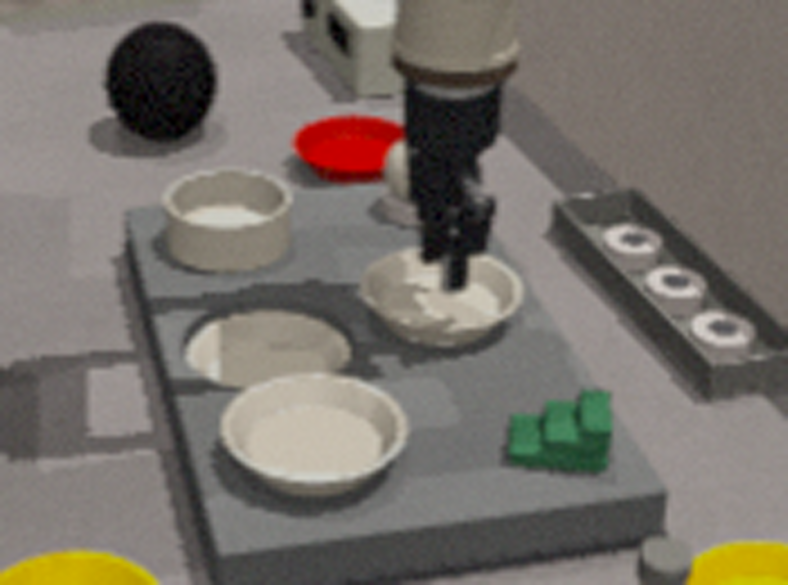

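The fingers (crop 435–460, 260–290) are over the far cone's inside. I'll lower them.

```bash
python3 -m pendant '[0,0,0,0,0,-0.02,0.5, 0,0,0,0,0,-0.02,0.5, 0,0,0,0,0,-0.015,0.5, 0,0,0,0,0,-0.007,0.5, 0,0,0,0,0,0,0.5, 0,0,0,0,0,0,0.5, 0,0,0,-0.01,0,0,0.5, 0,0,0,-0.01,0,0,0.5, 0,0,0,-0.01,0,0,0.5, 0,0,0,-0.01,0,0,0.5]'
```

```text
t: 3.63
ee_pos: [0.6503, -0.0312, 0.2296]
tcp_rot: [-0.0, 1.0, -0.0, -0.0]
force: [0.5, -0.9, -0.1]
opening: 0.0423
```

```bash
python3 -m pendant '[0,0,0,-0.018,0,0,0.5, 0,0,0,-0.018,0,0,0.5, 0,0,0,-0.018,0,0,0.5, 0,0,0,-0.018,0,0,0.5, 0,0,0,-0.018,0,0,0.5, 0,0,0,-0.018,0,0,0.5, 0,0,0,-0.018,0,0,0.5, 0,0,0,-0.018,0,0,0.5, 0,0,0,-0.018,0,0,0.5, 0,0,0,0,0,0,0.5]'
cat > v.py <<'E'
from h import *
import sys
n=sys.argv[1]
c=cap('side');d=cap('top')
a=cv2.resize(c['image'][150:255,205:345,::-1],None,fx=4,fy=4,interpolation=cv2.INTER_CUBIC)
cv2.imwrite('pics/'+n+'.png',a)
b=cv2.resize(d['image'][105:230,175:350,::-1],None,fx=4,fy=4,interpolation=cv2.INTER_CUBIC)
cv2.imwrite('pics/'+n+'t.png',b)
E
python3 v.py a2
```

```text
t: 4.47
ee_pos: [0.5849, -0.0311, 0.2299]
tcp_rot: [-0.0, 1.0, -0.0, -0.0]
force: [-0.3, -0.4, -0.4]
opening: 0.0428
```

View pics/a2.png

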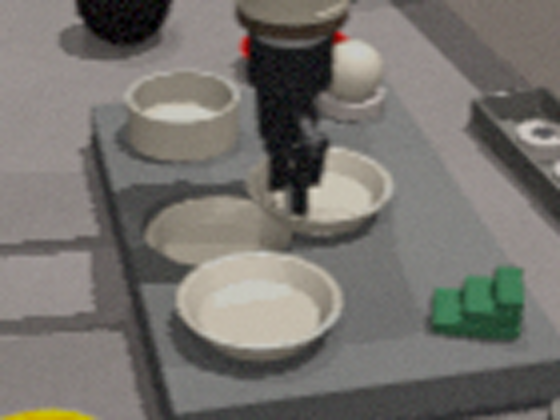

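The cone is sliding with the fingers and its leading rim overhangs the well. I'll keep pushing.

```bash
python3 -m pendant '[0,0,0,-0.015,0,0,0.5, 0,0,0,-0.015,0,0,0.5, 0,0,0,-0.015,0,0,0.5, 0,0,0,-0.015,0,0,0.5, 0,0,0,-0.015,0,0,0.5, 0,0,0,-0.015,0,0,0.5, 0,0,0,-0.01,0,0,0.5, 0,0,0,0,0,0,0.5, 0,0,0,0,0,0,0.5, 0,0,0,0,0,0,0.5]'
python3 v.py a3
```

```text
t: 5.4
ee_pos: [0.5462, -0.0312, 0.2299]
tcp_rot: [-0.0, 1.0, -0.0, 0.0]
force: [-0.7, 0.3, 0.8]
opening: 0.0427
```

View pics/a3.png

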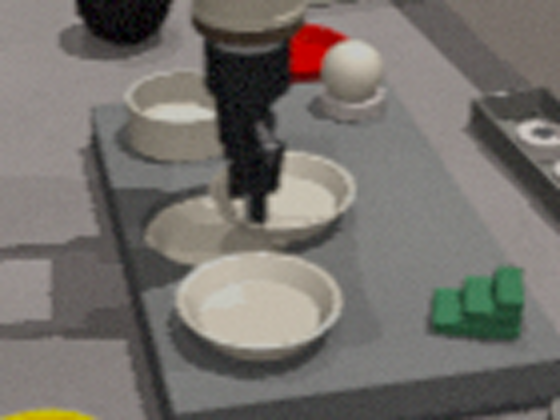

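View pics/a3t.png

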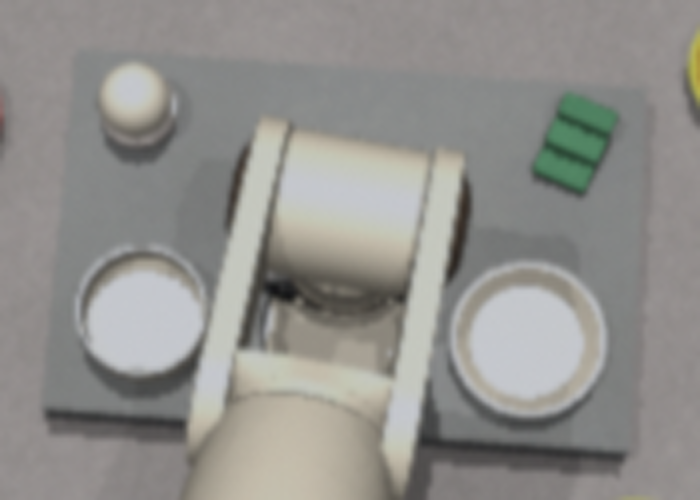

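```bash
python3 -m pendant '[0,0,0,-0.012,0,0,0.5, 0,0,0,-0.012,0,0,0.5, 0,0,0,-0.012,0,0,0.5, 0,0,0,-0.012,0,0,0.5, 0,0,0,-0.012,0,0,0.5, 0,0,0,0,0,0,0.5, 0,0,0,0,0,0,0.5, 0,0,0,0,0,0,0.5, 0,0,0,0,0,0,0.5, 0,0,0,0,0,0,0.5]'
python3 v.py a4
```

```text
t: 6.33
ee_pos: [0.5222, -0.0312, 0.2298]
tcp_rot: [-0.0, 1.0, -0.0, -0.0]
force: [-0.2, -0.4, -0.9]
opening: 0.0431
```

View pics/a4.png

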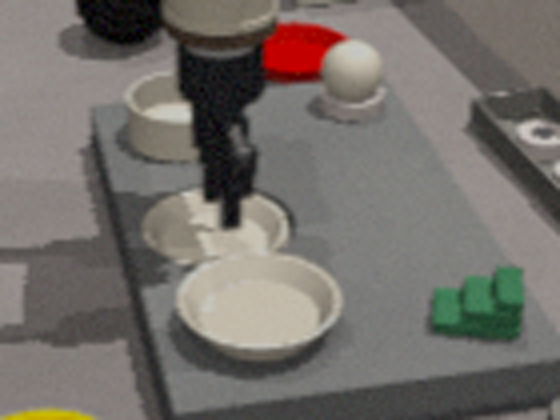

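The first cone has dropped in: it appears at crop (215,225) and looks level. I'll press on its floor to check.

```bash
python3 -m pendant '[0,0,0,0,0.005,-0.02,0.5, 0,0,0,0,0,-0.02,0.5, 0,0,0,0,0,-0.015,0.5, 0,0,0,0,0,-0.01,0.5, 0,0,0,0,0,-0.005,0.5, 0,0,0,0,0,0,0.5, 0,0,0,0,0,0,0.5, 0,0,0,0,0,0,0.5, 0,0,0,0,0,0,0.5, 0,0,0,0,0,0,0.5]'
```

```text
t: 7.27
ee_pos: [0.5222, -0.0292, 0.2021]
tcp_rot: [-0.0, 1.0, -0.0, 0.0]
force: [-0.3, -0.3, 0.7]
opening: 0.0428
```

```bash
python3 -m pendant '[0,0,0,0,0,-0.005,0.5, 0,0,0,0,0,-0.005,0.5, 0,0,0,0,0,-0.004,0.5, 0,0,0,0,0,0,0.5, 0,0,0,0,0,0,0.5, 0,0,0,0,0,0,0.5, 0,0,0,0,0,0,0.5, 0,0,0,0,0,0,0.5, 0,0,0,0,0,0,0.5, 0,0,0,0,0,0,0.5]'
```

```text
t: 8.1
ee_pos: [0.5229, -0.0293, 0.1993]
tcp_rot: [-0.0, 1.0, -0.0, 0.002]
force: [-11.9, 1.6, 46.7]
opening: 0.0426
```

```bash
python3 -m pendant '[0,0,0,0,0,0.02,0.5, 0,0,0,0,0,0.05,0.5, 0,0,0,0,0,0.08,0.5, 0,0,0,0,0,0.1,0.5, 0,0,0,0,-0.08,0,0.5, 0,0,0,0,-0.1,0,0.5, 0,0,0,0,-0.1,0,0.5, 0,0,0,0,-0.09,0,0.5, 0,0,0,0,0,0,0.5, 0,0,0,0,0,0,0.5]'
python3 v.py a5;python3 -c "
from rig import env;print(env.get_state()['qpos'])
from h import *
c=cap('top')
for z in (.046,.05,.043):print(z,rim(c,(.522,-.028),z,.066))
print(rim(c,(.51,-.185),.076,.066))"
```

```text
t: 8.93
ee_pos: [0.5219, -0.1788, 0.2959]
tcp_rot: [0.001, 1.0, 0.0, -0.0]
force: [0.3, 0.3, 0.2]
opening: 0.0428
[-4.66486617e-01  1.62614203e-01  1.64724645e+00  1.49337867e-04
  1.33216466e+00 -2.03720705e+00]
0.046 (array([ 0.51898555, -0.02907962]), np.float64(-34.12501525878906))
0.05 (array([ 0.51812037, -0.02897457]), np.float64(-33.938533782958984))
0.043 (array([ 0.51946876, -0.02895477]), np.float64(-34.19367599487305))
(array([ 0.4913544 , -0.16245575]), np.float64(-0.9633551239967346))
```

View pics/a5.png

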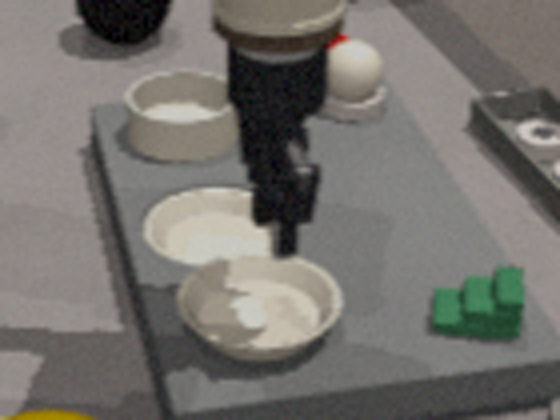

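View pics/a5t.png

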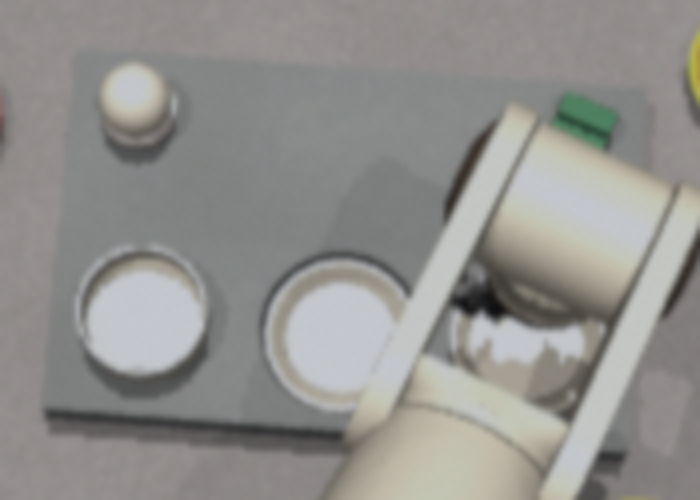

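The first cone looks nested and level (top crop (342,332)). Next is the right-hand cone, so I'll turn the jaws across the push direction and descend.

```bash
python3 -m pendant '[0,0,-0.15,-0.003,-0.0015,0,0.5, 0,0,-0.15,-0.003,-0.0015,0,0.5, 0,0,-0.15,-0.003,-0.0015,0,0.5, 0,0,-0.15,-0.003,-0.0015,0,0.5, 0,0,-0.15,-0.003,-0.0015,0,0.5, 0,0,-0.15,-0.003,-0.0015,0,0.5, 0,0,-0.15,-0.003,-0.0015,0,0.5, 0,0,-0.15,-0.003,-0.0015,0,0.5, 0,0,-0.15,-0.003,-0.0015,0,0.5, 0,0,-0.15,-0.003,-0.0015,0,0.5]'; python3 -m pendant '[0,0,-0.15,0,0,0,0.5, 0,0,-0.15,0,0,0,0.5, 0,0,-0.15,0,0,0,0.5, 0,0,-0.15,0,0,0,0.5, 0,0,0,0,0,-0.04,0.5, 0,0,0,0,0,-0.04,0.5, 0,0,0,0,0,-0.02,0.5, 0,0,0,0,0,0,0.5, 0,0,0,0,0,0,0.5, 0,0,0,0,0,0,0.5]'; python3 v.py b1
```

```text
t: 9.92
ee_pos: [0.5102, -0.1819, 0.2963]
tcp_rot: [0.557, 0.83, 0.0, 0.0]
force: [-0.7, 0.2, 0.1]
opening: 0.0428
t: 10.75
ee_pos: [0.5104, -0.1829, 0.2571]
tcp_rot: [0.734, 0.679, 0.0, 0.0]
force: [0.1, 0.5, -0.6]
opening: 0.0425
```

View pics/b1.png

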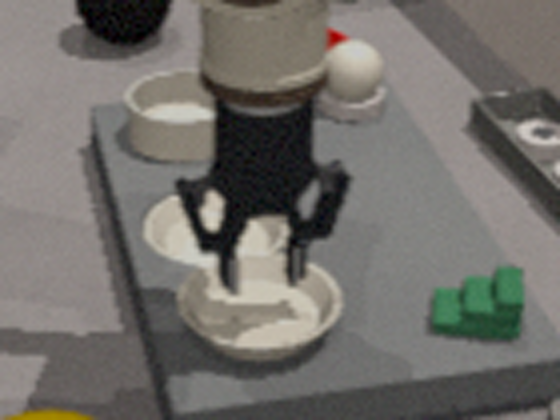

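The two fingers (crop (230,285) and (297,275)) are over the second cone's interior. I'll go down and drag left.

```bash
python3 -m pendant '[0,0,0,0,0,-0.02,0.5, 0,0,0,0,0,-0.02,0.5, 0,0,0,0,0,-0.02,0.5, 0,0,0,0,0,-0.006,0.5, 0,0,0,0,0,0,0.5, 0,0,0,0.0007,0.01,0,0.5, 0,0,0,0.0007,0.01,0,0.5, 0,0,0,0.0007,0.01,0,0.5, 0,0,0,0.0007,0.01,0,0.5, 0,0,0,0.0007,0.01,0,0.5]'; python3 -m pendant '[0,0,0,0.0012,0.018,0,0.5, 0,0,0,0.0012,0.018,0,0.5, 0,0,0,0.0012,0.018,0,0.5, 0,0,0,0.0012,0.018,0,0.5, 0,0,0,0.0012,0.018,0,0.5, 0,0,0,0.0012,0.018,0,0.5, 0,0,0,0.0012,0.018,0,0.5, 0,0,0,0.0012,0.018,0,0.5, 0,0,0,0.0012,0.018,0,0.5, 0,0,0,0,0,0,0.5]'; python3 v.py b2
```

```text
t: 11.68
ee_pos: [0.5115, -0.1627, 0.2296]
tcp_rot: [0.734, 0.679, -0.0, -0.0]
force: [0.2, -0.1, 0.3]
opening: 0.0425
t: 12.52
ee_pos: [0.5158, -0.0971, 0.2299]
tcp_rot: [0.734, 0.679, 0.0, -0.0]
force: [-1.2, -1.1, -0.7]
opening: 0.0426
```

View pics/b2.png

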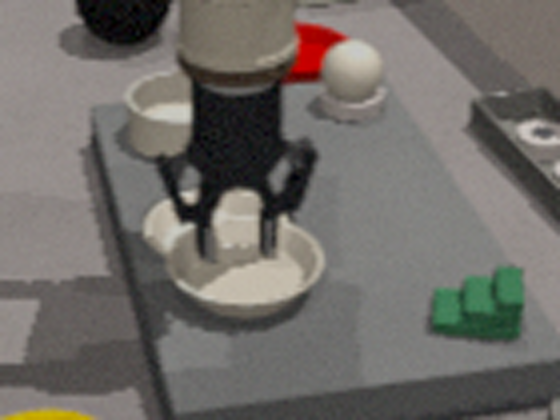

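```bash
python3 -m pendant '[0,0,0,0.0012,0.018,0,0.5, 0,0,0,0.0012,0.018,0,0.5, 0,0,0,0.0012,0.018,0,0.5, 0,0,0,0.001,0.015,0,0.5, 0,0,0,0.001,0.015,0,0.5, 0,0,0,0.001,0.015,0,0.5, 0,0,0,0.001,0.015,0,0.5, 0,0,0,0.001,0.015,0,0.5, 0,0,0,0.001,0.015,0,0.5, 0,0,0,0.001,0.01,0,0.5]'; python3 v.py b3
```

```text
t: 13.45
ee_pos: [0.5201, -0.036, 0.2299]
tcp_rot: [0.734, 0.679, -0.0, -0.0]
force: [0.3, 0.6, 0.9]
opening: 0.0428
```

View pics/b3.png

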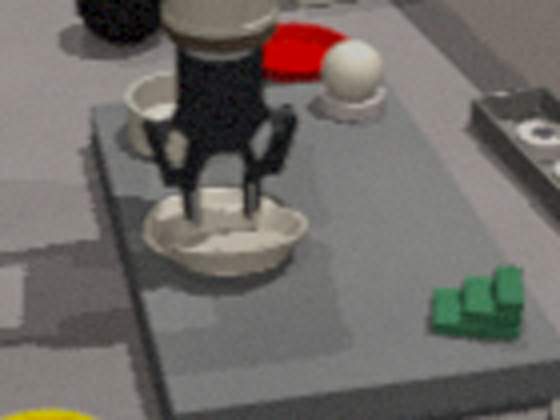

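It's tipping in with its near side still high (crop (250,265)). I'll push on past the edge.

```bash
python3 -m pendant '[0,0,0,0.0005,0.012,0,0.5, 0,0,0,0.0005,0.012,0,0.5, 0,0,0,0.0005,0.01,0,0.5, 0,0,0,0,0.01,0,0.5, 0,0,0,0,0,0,0.5, 0,0,0,0,0,0,0.5, 0,0,0,0,0,0,0.5, 0,0,0,0,0,0,0.5, 0,0,0,0,0,0,0.5, 0,0,0,0,0,0,0.5]'; python3 v.py b4
```

```text
t: 14.38
ee_pos: [0.5207, -0.0193, 0.2299]
tcp_rot: [0.734, 0.679, -0.0, -0.0]
force: [-0.0, -1.1, 0.7]
opening: 0.0425
```

View pics/b4.png

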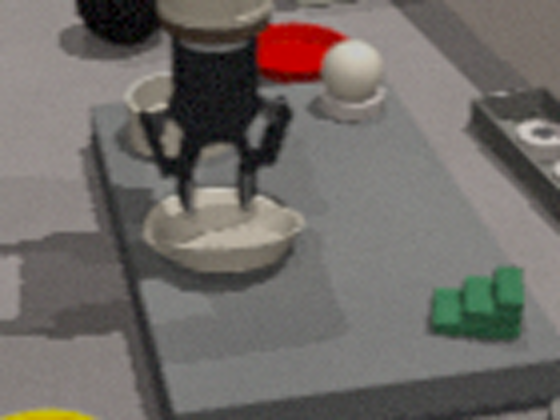

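```bash
python3 -m pendant '[0,0,0,0,0.008,0,0.5, 0,0,0,0,0.008,0,0.5, 0,0,0,0,0.008,0,0.5, 0,0,0,0,0.008,0,0.5, 0,0,0,0,0,0,0.5, 0,0,0,0,0,0,0.5, 0,0,0,0,0,0,0.5, 0,0,0,0,0,0,0.5, 0,0,0,0,0,0,0.5, 0,0,0,0,0,0,0.5]'; python3 v.py b5
```

```text
t: 15.32
ee_pos: [0.5207, -0.0065, 0.2299]
tcp_rot: [0.734, 0.679, -0.0, -0.0]
force: [0.5, -0.8, -0.0]
opening: 0.0425
```

View pics/b5.png

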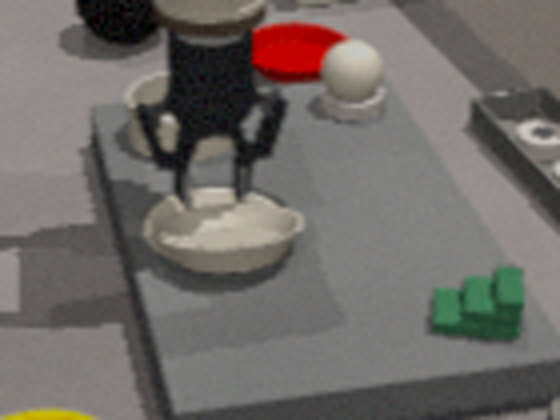

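```bash
python3 -m pendant '[0,0,0,0,-0.01,-0.01,0.5, 0,0,0,0,-0.01,-0.01,0.5, 0,0,0,0,0,-0.01,0.5, 0,0,0,0,0,0,0.5, 0,0,0,0,0.005,0,0.5, 0,0,0,0,0.005,0,0.5, 0,0,0,0,0.005,0,0.5, 0,0,0,0,0.005,0,0.5, 0,0,0,0,0,0,0.5, 0,0,0,0,0,0,0.5]'; python3 v.py b6
```

```text
t: 16.25
ee_pos: [0.5206, -0.0061, 0.2179]
tcp_rot: [0.734, 0.679, 0.0, -0.0]
force: [0.6, 1.3, -0.6]
opening: 0.0429
```

View pics/b6.png

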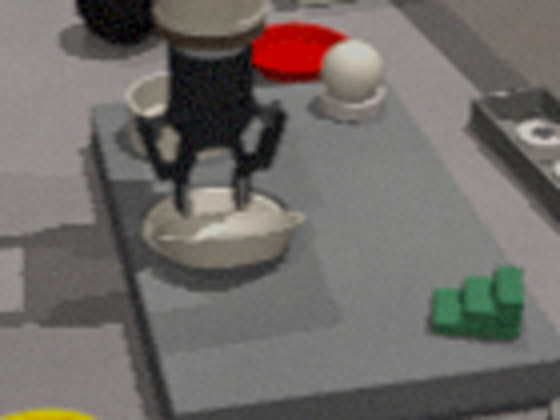

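View pics/b6t.png

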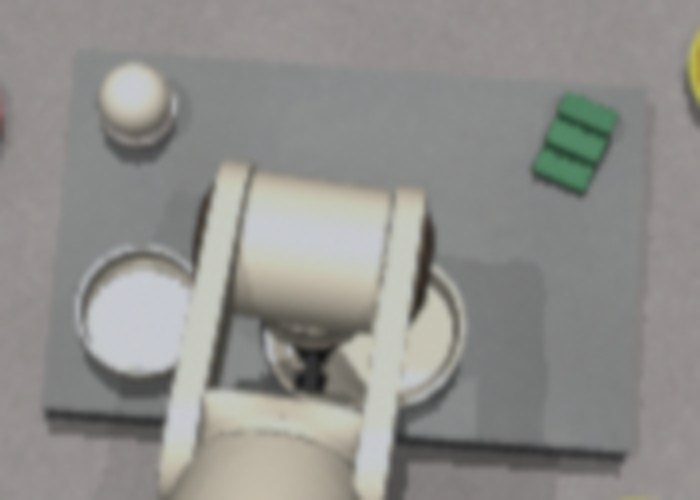

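```bash
python3 -m pendant '[0,0,0,0,0.003,-0.005,0.5, 0,0,0,0,0.003,-0.005,0.5, 0,0,0,0,0.003,-0.005,0.5, 0,0,0,0,0.003,0,0.5, 0,0,0,0,0.003,0,0.5, 0,0,0,0,0.003,0,0.5, 0,0,0,0,0.003,0,0.5, 0,0,0,0,0,0,0.5, 0,0,0,0,0,0,0.5, 0,0,0,0,0,0,0.5]'; python3 v.py b7
```

```text
t: 17.18
ee_pos: [0.5207, 0.002, 0.2119]
tcp_rot: [0.734, 0.679, 0.0, -0.0]
force: [-0.4, -0.3, -0.0]
opening: 0.0431
```

View pics/b7.png

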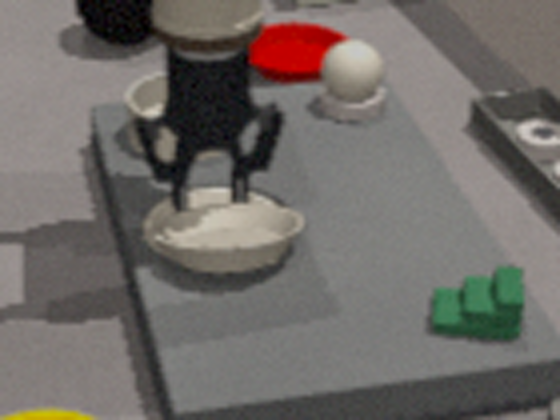

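View pics/b7t.png

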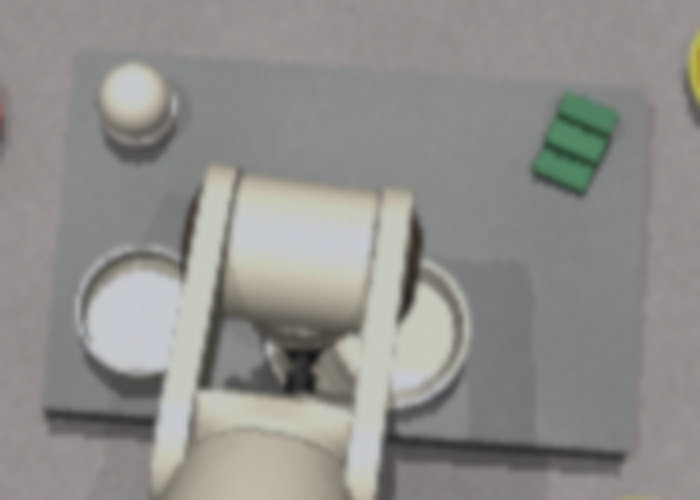

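I lack a clear view, so I'll lift clear and measure the dish's pose.

```bash
python3 -m pendant '[0,0,0,0,-0.02,0.02,0.5, 0,0,0,0,-0.02,0.06,0.5, 0,0,0,0,0,0.1,0.5, 0,0,0,0,0,0.1,0.5, 0,0,0,0,-0.1,0,0.5, 0,0,0,0,-0.1,0,0.5, 0,0,0,0,-0.1,0,0.5, 0,0,0,0,-0.1,0,0.5, 0,0,0,0,-0.1,0,1, 0,0,0,0,0,0,1]'; python3 v.py b8
```

```text
t: 18.12
ee_pos: [0.5199, -0.2201, 0.3243]
tcp_rot: [0.736, 0.677, -0.001, 0.001]
force: [-0.4, 0.2, 0.8]
opening: 0.0195
```

View pics/b8.png

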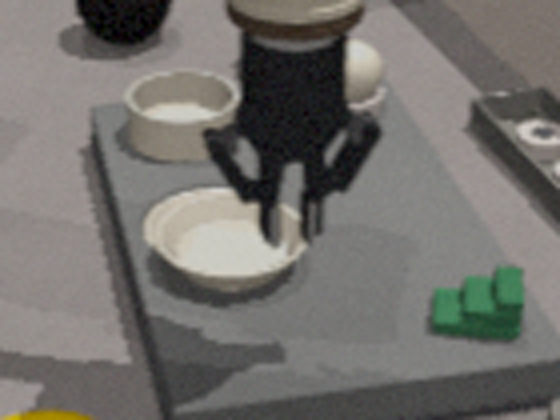

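View pics/b8t.png

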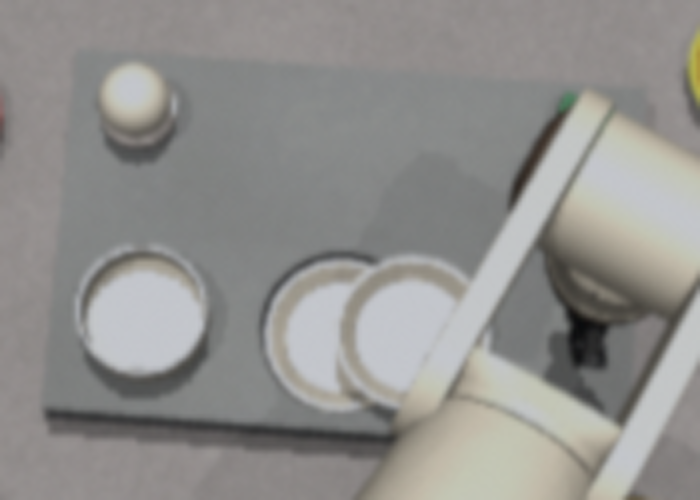

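The second cone is still on the deck, overhanging the well at about top-crop (412,332). The fingers rode over its leading rim. I'll push from behind instead, with the open jaws straddling the trailing rim. First, where exactly is it?

```bash
python3 -m pendant '[0,0,0,0,-0.1,0,0, 0,0,0,0,-0.05,0,0, 0,0,0,0,0,0,0, 0,0,0,0,0,0,0, 0,0,0,0,0,0,0, 0,0,0,0,0,0,0, 0,0,0,0,0,0,0, 0,0,0,0,0,0,0, 0,0,0,0,0,0,0, 0,0,0,0,0,0,0]'; python3 v.py b9
python3 - <<'E'
from h import *
c=cap('top')
for x0 in((.515,-.095),(.52,-.085)):print(rim(c,x0,.076,.066))
E
```

```text
t: 19.05
ee_pos: [0.5207, -0.2737, 0.3239]
tcp_rot: [0.734, 0.679, -0.0, -0.0]
force: [0.0, 0.9, 0.4]
opening: 0.0855
(array([ 0.51691576, -0.08649562]), np.float64(-27.490346908569336))
(array([ 0.51691815, -0.08649516]), np.float64(-27.484882354736328))
```

View pics/b9t.png

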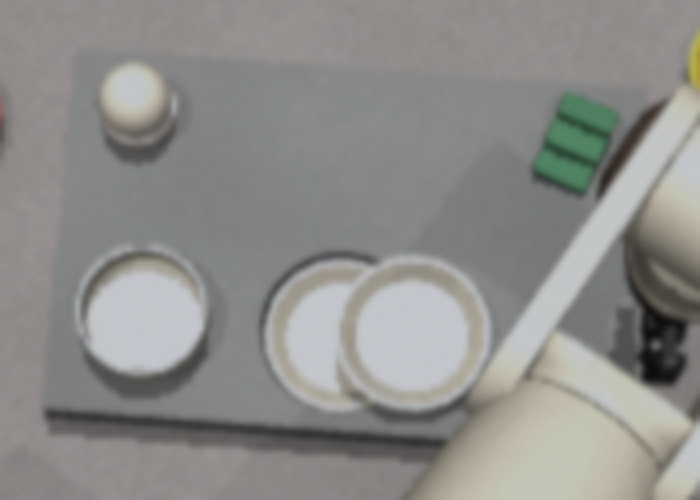

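View pics/b9.png

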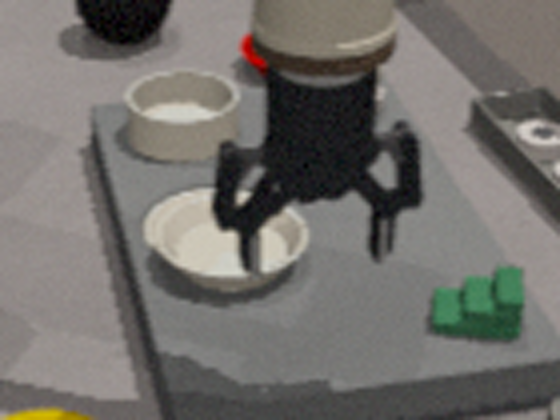

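```bash
python3 -m pendant '[0,0,0,-0.004,0.05,-0.05,0, 0,0,0,-0.004,0.05,-0.05,0, 0,0,0,0,0.05,-0.05,0, 0,0,0,0,0.05,-0.05,0, 0,0,0,0,0.01,-0.03,0, 0,0,0,0,0,-0.02,0, 0,0,0,0,0,0,0, 0,0,0,0,0,0,0, 0,0,0,0,0,0,0, 0,0,0,0,0,0,0]'; python3 v.py c1
```

```text
t: 20.03
ee_pos: [0.5177, -0.1908, 0.2248]
tcp_rot: [0.735, 0.679, 0.0, 0.001]
force: [0.2, 0.3, 0.7]
opening: 0.0857
```

View pics/c1.png

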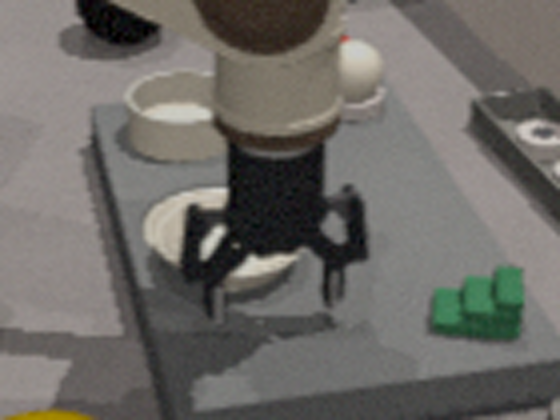

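The jaws are behind the dish, straddling it. I'll push left.

```bash
python3 -m pendant '[0,0,0,0,0.02,0,0, 0,0,0,0,0.02,0,0, 0,0,0,0,0.02,0,0, 0,0,0,0,0.02,0,0, 0,0,0,0,0.02,0,0, 0,0,0,0,0.02,0,0, 0,0,0,0,0.02,0,0, 0,0,0,0,0.02,0,0, 0,0,0,0,0.02,0,0, 0,0,0,0,0,0,0]'; python3 v.py c2
```

```text
t: 20.97
ee_pos: [0.5174, -0.1166, 0.2239]
tcp_rot: [0.734, 0.679, 0.0, -0.0]
force: [-0.3, -1.0, 0.5]
opening: 0.0853
```

View pics/c2.png

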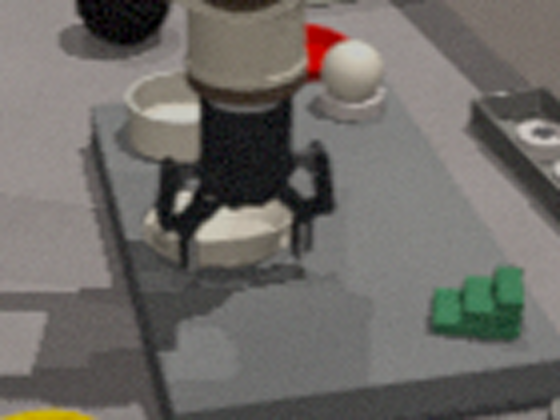

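View pics/c2t.png

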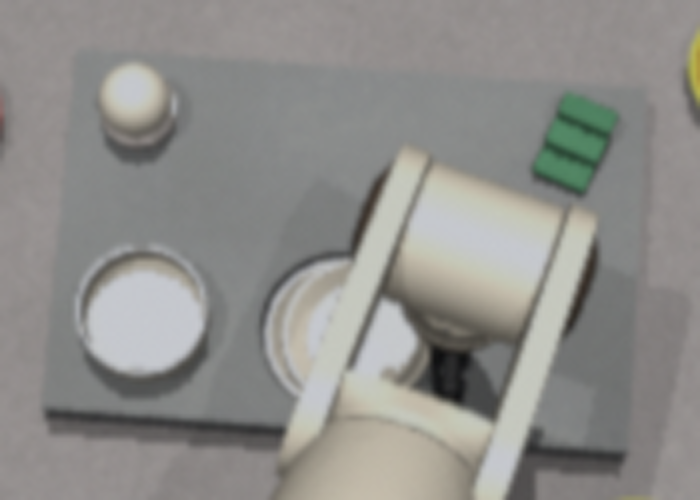

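```bash
python3 -m pendant '[0,0,0,0,0.015,0,0, 0,0,0,0,0.015,0,0, 0,0,0,0,0.015,0,0, 0,0,0,0,0.01,0,0, 0,0,0,0,0,0,0, 0,0,0,0,0,0,0, 0,0,0,0,0,0,0, 0,0,0,0,0,0,0, 0,0,0,0,0,0,0, 0,0,0,0,0,0,0]'; python3 v.py c3
```

```text
t: 21.9
ee_pos: [0.5174, -0.0961, 0.2239]
tcp_rot: [0.734, 0.679, -0.0, -0.0]
force: [0.5, -0.0, -0.7]
opening: 0.0851
```

View pics/c3.png

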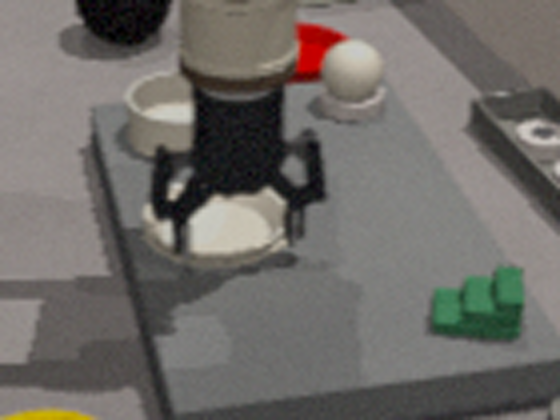

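View pics/c3t.png

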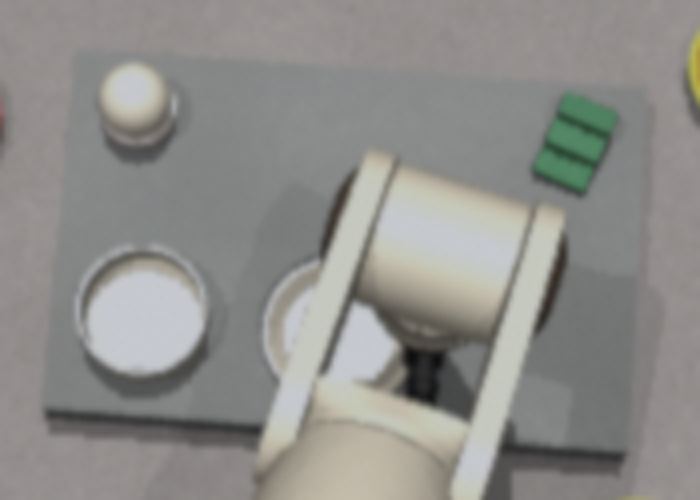

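It has dropped in. I'll back off, lift, and look before pressing.

```bash
python3 -m pendant '[0,0,0,0,-0.02,0,0, 0,0,0,0,-0.02,0.02,0.2, 0,0,0,0,-0.05,0.08,0.5, 0,0,0,0,-0.1,0.08,0.5, 0,0,0,0,-0.1,0,0.5, 0,0,0,0,-0.1,0,0.5, 0,0,0,0,0,0,0.5, 0,0,0,0,0,0,0.5, 0,0,0,0,0,0,0.5, 0,0,0,0,0,0,0.5]'; python3 v.py c4
python3 - <<'E'
from h import *
c=cap('top')
for z in(.056,.06):print(z,rim(c,(.52,-.029),z,.066))
E
```

```text
t: 22.83
ee_pos: [0.5174, -0.244, 0.29]
tcp_rot: [0.734, 0.679, 0.0, -0.0]
force: [0.2, 0.3, -0.9]
opening: 0.0429
0.056 (array([ 0.51964254, -0.02632759]), np.float64(-37.280826568603516))
0.06 (array([ 0.51897742, -0.0262272 ]), np.float64(-36.8200798034668))
```

View pics/c4.png

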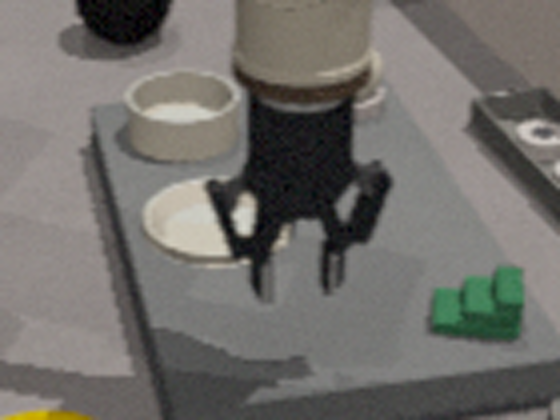

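View pics/c4t.png

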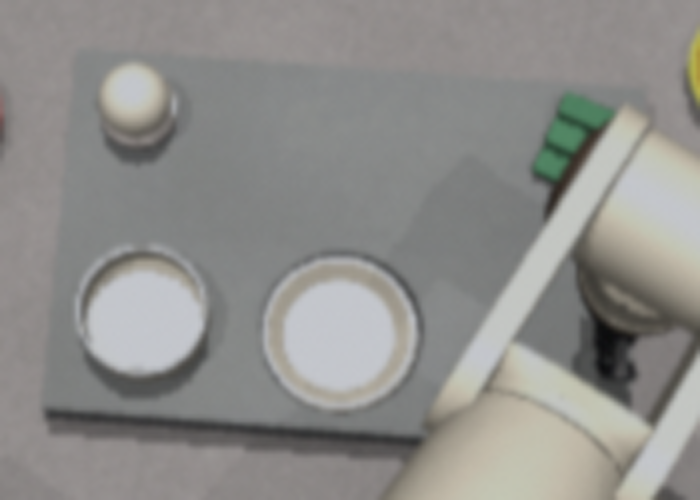

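It sits concentric (top crop (341,332)). I'll press once at the centre to confirm it's home.

```bash
python3 -m pendant '[0,0,0,0.005,0.09,0,0.5, 0,0,0,0,0.1,0,0.5, 0,0,0,0,0.1,0,0.5, 0,0,0,0,0.1,0,0.5, 0,0,0,0,0.1,0,0.5, 0,0,0,0,0.05,-0.03,0.5, 0,0,0,0,0,-0.06,0.5, 0,0,0,0,0,-0.06,0.5, 0,0,0,0,0,-0.03,0.5, 0,0,0,0,0,0,0.5]';python3 -m pendant '[0,0,0,0,0,-0.01,0.5, 0,0,0,0,0,-0.005,0.5, 0,0,0,0,0,-0.003,0.5, 0,0,0,0,0,0,0.5, 0,0,0,0,0,0,0.5, 0,0,0,0,0,0,0.5, 0,0,0,0,0,0,0.5, 0,0,0,0,0,0,0.5, 0,0,0,0,0,0,0.5, 0,0,0,0,0,0,0.5]'
```

```text
t: 23.82
ee_pos: [0.5186, -0.0276, 0.2154]
tcp_rot: [0.734, 0.679, -0.001, -0.002]
force: [-0.6, 0.1, -1.0]
opening: 0.0423
t: 24.65
ee_pos: [0.5195, -0.0285, 0.2107]
tcp_rot: [0.734, 0.679, -0.0, 0.0]
force: [-0.5, -0.8, -0.5]
opening: 0.0427
```

```bash
python3 -m pendant '[0,0,0,0,0,-0.003,0.5, 0,0,0,0,0,-0.003,0.5, 0,0,0,0,0,-0.002,0.5, 0,0,0,0,0,0,0.5, 0,0,0,0,0,0,0.5, 0,0,0,0,0,0,0.5, 0,0,0,0,0,0,0.5, 0,0,0,0,0,0,0.5, 0,0,0,0,0,0,0.5, 0,0,0,0,0,0,0.5]'
```

```text
t: 25.48
ee_pos: [0.5198, -0.0286, 0.2094]
tcp_rot: [0.734, 0.679, 0.001, 0.001]
force: [-9.5, 1.1, 31.0]
opening: 0.0428
```

The floor is 10.1 mm above the first pressed floor, which is exactly one stacking step. I'll retreat and do a final check.

```bash
python3 -m pendant '[0,0,0,0,0,0.02,0.5, 0,0,0,0,0,0.05,0.5, 0,0,0,0,0,0.1,0.5, 0,0,0,0,0,0.1,0.5, 0,0,0,-0.02,-0.09,0.02,0.5, 0,0,0,-0.02,-0.09,0.02,0.5, 0,0,0,-0.02,-0.09,0.02,0.5, 0,0,0,-0.02,-0.09,0.02,0.5, 0,0,0,-0.02,-0.09,0.02,0.5, 0,0,0,-0.02,-0.09,0.02,0.5]'; python3 -m pendant '[0,0,0,-0.08,0,0,0.5, 0,0,0,-0.08,0,0,0.5, 0,0,0,-0.08,0,0,0.5, 0,0,0,0,0,0,0.5, 0,0,0,0,0,0,0.5, 0,0,0,0,0,0,0.5, 0,0,0,0,0,0,0.5, 0,0,0,0,0,0,0.5, 0,0,0,0,0,0,0.5, 0,0,0,0,0,0,0.5]'; python3 v.py d1
python3 - <<'E'
from h import *
c=cap('top');s=cap('side')
for z in(.046,.052,.056,.060,.066,.072):print(z,rim(c,(.52,-.029),z,.066),rim(s,(.52,-.029),z,.066))
for z in(.089,.093,.097):print('drum',rim(c,(.533,.138),z,.055),rim(s,(.533,.138),z,.055))
E
```

```text
t: 26.32
ee_pos: [0.4706, -0.2461, 0.364]
tcp_rot: [0.734, 0.679, -0.0, 0.0]
force: [1.5, -0.3, -0.1]
opening: 0.0427
t: 27.15
ee_pos: [0.3759, -0.2444, 0.3633]
tcp_rot: [0.734, 0.679, -0.0, -0.0]
force: [0.4, -0.6, 0.1]
opening: 0.0423
0.046 (array([ 0.52174665, -0.02650988]), np.float64(-37.95314025878906)) (array([ 0.52500211, -0.01325872]), np.float64(-32.90097427368164))
0.052 (array([ 0.52069025, -0.02644749]), np.float64(-37.61955642700195)) (array([ 0.52111137, -0.02156125]), np.float64(-32.76356887817383))
0.056 (array([ 0.51996188, -0.0264498 ]), np.float64(-37.29279327392578)) (array([ 0.51921345, -0.02714822]), np.float64(-32.719112396240234))
0.06 (array([ 0.51931787, -0.02631555]), np.float64(-36.90500259399414)) (array([ 0.51713102, -0.0326915 ]), np.float64(-32.72264099121094))
0.066 (array([ 0.51828828, -0.02628903]), np.float64(-36.12289047241211)) (array([ 0.51433018, -0.0415915 ]), np.float64(-32.25432586669922))
0.072 (array([ 0.51727819, -0.02606976]), np.float64(-35.14097213745117)) (array([ 0.51210272, -0.05013703]), np.float64(-31.117948532104492))
drum (array([0.53814082, 0.14069116]), np.float64(-32.40353775024414)) (array([0.56848311, 0.18835462]), np.float64(-16.157331466674805))
drum (array([0.53731737, 0.1403673 ]), np.float64(-32.57096481323242)) (array([0.54175089, 0.14256572]), np.float64(-8.951601028442383))
drum (array([0.53659588, 0.13992406]), np.float64(-32.68952941894531)) (array([0.53749677, 0.13434015]), np.float64(-9.02055835723877))
```

View pics/d1.png

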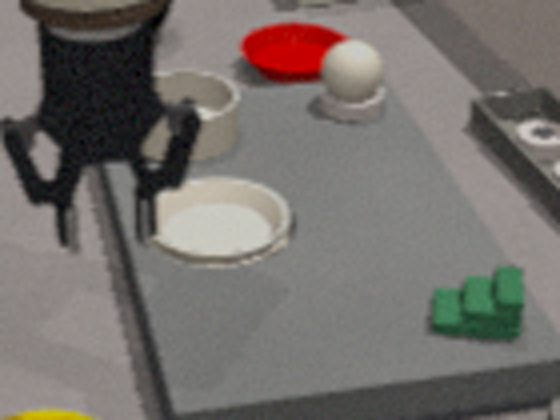

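View pics/d1t.png

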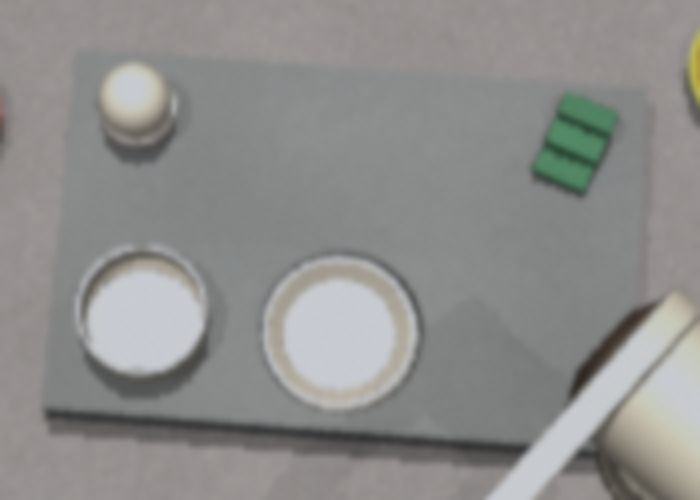

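Top and side views agree at rim z = 56 mm, which is 8 mm above the deck as specified. The robot is clear of everything, so I'm handing in.

```bash
python3 -c "
from rig import env;print(env.hand_in())"
```

```text
the job is handed in; nothing more can be done
None
```

Both cone dishes are nested in the well's dish, and I handed the job in at about 27 s of the 72 s allowed. No verdict is reported back.

**What I did:** I slid the far cone in by pushing its inside leading wall, then pressed it with about 47 N. My first try on the right cone failed: the fingers rode over its leading rim, and lifting them drew it back onto the deck. I then pushed it in from behind with open jaws and pressed it with about 31 N.

**Last checks:**
- **Fully home:** the second pressed floor stood 10.1 mm above the first, against a 10 mm stacking step. The top and side views agree to about 1 mm that the top rim is at z ≈ 56 mm, 8 mm above the deck, as it should be when fully home.
- **Centring and level:** the top dish is at about (0.520, −0.027), within about 3 mm of my estimate of the well's axis and of the lower dishes. It looks level, but I measured no tilt angle.
- **Left alone:** the drum is within 1 mm of its start by the top view. My side-view fit of the drum was unusable. The jack and chock look unmoved in the pictures; I did not re-measure the bowl, bottle and spanner, but the arm never came near them low down.
- **Robot:** it is clear of everything.

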